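# Load the indexing wheel and bring the blank under the gauge

## Task

Take the aluminium blank from the wooden rack and load it upright into the one empty cup of the indexing wheel: feel gently, never forcing it, for the angle at which the blade under it drops into the slot in the cup's floor, so that it sits fully home. Then turn the wheel one click clockwise (seen from above), so that the loaded cup clicks to rest under the dial gauge, and let go. Leave the other things on the bench where they are.

Things in the scene. Friction and masses are not known exactly. Their poses are not given: they have to be found in the camera images.
- blank_mid (a point): The blank: aluminium cylinder 32 mm across, 70 tall, 0.15 kg, with a blade 22 mm long, 6 thick, 6 deep, its lower edge rounded, across the centre of its underside. Point: on its axis half-way up, 35 mm above the underside. z up; x along the blade, as is the dark line on its top. It stands blade down in one of the rack's holes (which one varies), its underside on the rack's top.
- rack: Fixed wooden block 235 x 70 x 22 mm, origin at the centre of its underside, x along its length; three holes 75 mm apart along x. One holds the blank, its blade within 30 degrees of the rack's length; the others hold the stud and the bush.
- fixture: Fixed round base of the indexing wheel, origin on the wheel's axis at the table. The wheel: aluminium disc 244 mm across, six dark steel cups 60 degrees apart, 90 mm from the axis; five hold blanks like the loose one, standing 56 mm above the rims. The dial gauge hangs over one cup place from a post outside the wheel, 0.21 m high.
- pocket (a point): Centre of the empty cup's mouth, at rim height (63.5 mm above the table), turning with the wheel. z up; x points to the wheel's axis. Bore 34 mm, outside 44 mm, the top 5 mm flared to 40 mm inside; floor 14 mm below the rim. Fully home, blank_mid is 21 mm above this point; with the blade on the floor but not in the slot, 27 mm. The lowest 14 mm of the blank go into the cup, so keep fingers above that.
- cup_floor (a point): Centre of the empty cup's floor. Across it runs a slot 10 mm wide, 27 long, 7.5 deep. Its direction is new every time, not given by this frame (as pocket's): within 36 degrees either side of pocket's x axis. The blade drops in when within about 6 degrees, either way round. The floor does not turn under a light touch: 4 to 6 N feels it; press the blank on the wheel with less than 60 N.
- knob_grip (a point): Centre of the black bar handle on the wheel's axis, 116 mm above the table: 46 mm long along x (parallel to pocket's x), 14 mm wide along y, from 98 to 130 mm above the table; turns with the wheel. To pinch it across its width, close along y.
- wheel (a joint): Angle of the wheel, rad, grows clockwise seen from above; 0 with the empty cup at its loading place, one click = 1.047 (60 degrees). A sprung ball clicks into a notch at every click and pulls the wheel into it from about 25 degrees either side; about 0.4 N m carries the wheel out of a notch. It turns both ways.
- gauge_tip (a point): Lowest point of the dial gauge's feeler, fixed over the next place, one click clockwise from the loading place; about 131 mm above the table, 12 mm above the tops of fully home blanks. The gauge hangs from a post outside the wheel, up to 0.21 m high.
- stud: Bystander in the rack: dark steel stud 85 mm tall, 18 mm thick with a 38 mm foot; origin under its centre. Leave it.
- bush: Bystander in the rack: stepped brass bush 30 mm tall, 40 mm across; origin under its centre. Leave it.
- oiler: Bystander: white plastic oil bottle with a pointed red spout, 58 mm across, 150 mm tall; origin under its centre. Leave it.
- slug: Bystander: brass cylinder 44 mm across, 35 mm tall; origin under its centre. Leave it.
- wrench: Bystander: open-ended wrench lying on the bench beyond the wheel. Leave it.
- driver_hand: Bystander: screwdriver lying on the bench beside the rack. Leave it.

How it is judged:
On the way:
1. the blank is fully home in the empty cup, the wheel still at its loading place (horizontal distance between blank_mid and pocket below 0.004 m and z of blank_mid in the frame of pocket between 0.018 and 0.0235 m and angle between blank_mid's own z axis and vertical below 0.08 rad and value of joint wheel between -0.15 and 0.15 rad), for 0.2 s.
At the end, for the whole second after the job is handed in: The blank is fully home in the cup (its middle within 4 mm of the cup's axis and 18 to 23.5 mm above the rim, upright within 0.08 rad), and the wheel rests one click clockwise (1.047 rad within 0.07) with the loaded cup under the gauge (horizontal distance between blank_mid and pocket below 0.004 m and z of blank_mid in the frame of pocket between 0.018 and 0.0235 m and angle between blank_mid's own z axis and vertical below 0.08 rad and value of joint wheel between 0.977 and 1.117 rad and velocity of joint wheel between -0.05 and 0.05 rad/s); the robot touches nothing.
It fails at once if the blank is pressed against the wheel with more than 60 N (contact force between blank and wheel above 60 N).
It fails at once if a bystander (stud, bush, oiler, slug, wrench or screwdriver) is moved by more than 30 mm (distance of any of stud, bush, oiler, slug, wrench, driver_hand from where it was at the start of the episode above 0.03 m).
It also fails if it takes over 72 s, if anything falls off the work surface, if the arm or the gripper's body presses on something with over 40 N, if the wrist force passes 120 N, or if a joint passes its speed limit or range.

## Robot

A 6-joint arm with a two-finger parallel gripper is mounted at the origin on the work surface. World frame = base frame: x ahead of the robot, y to its left, z up, the work surface at z = 0. Lengths are in m, angles in rad, forces in N, time in s.
With the tool pointing down it reaches from about 0.35 to 0.925 m from the base axis. Payload 6.4 kg.
Tool frame: the origin (TCP) lies midway between the tips of the shut fingers; the grasp point (between the pads) lies 19 mm behind it (arm.grasp_offset is the distance from the TCP to the grasp point, in m); y points along the fingers, x is the direction in which the jaws open and shut, and the axes are right-handed (so a half turn about y gives the same grasp; the last joint's range is limited). The gripper opens to 94 mm and grips with 3 to 60 N. Pads are 16 mm wide; open, the fingers measure 119 mm over their backs; the gripper's body (75 mm by 177 mm) begins 78 mm behind the grasp point.
Start: joints at [-1.491, 0.245, 1.558, -0, 1.339, -0.174], TCP at [0.163, -0.629, 0.205] pointing down, gripper open.
Joint ranges: [-3.13, 3.13], [-1.02, 2.26], [0.13, 2.54], [-0.95, 4.09], [0.21, 2.88], [-2.74, 2.74]. Speed limits (rad/s): [2.57, 2.57, 3.14, 3.14, 3.14, 3.14].

## Interface

Orientations are given as a 3x3 rotation matrix whose columns are the frame's x, y, z axes.
In Python, from station import telemetry, vision, arm gives the robot as it stands.
- The arm moves only by the tool arm_command, never from a script. Its argument "steps" is text: rows parted by semicolons, each of 5 numbers parted by spaces: the opening, from -1 (shut) to 1 (fully open), then the shift along the tool's x, y, z as a fraction of full scale, then the turn about the tool's y as a fraction of full scale. A call has 1 to 5 rows; each row shifts and turns the commanded pose from where the row before left it, along the tool's axes as they then stand; what a row does not reach is not made up. Full scale, the value 1, is 0.03 m for a shift and 4 degrees for a turn. A row lasts 1/8 s, in which the tool goes at most 62.5 mm and 10.7 degrees, less where a joint would pass 70% of its speed; a pose out of reach is approached as far as the arm can. A call with a number of a shift or a turn outside -1 to 1 is refused whole. A call with a gripper value outside its range is refused whole. The fingers move at their own pace and stop on an object; the grip force is fixed at half the most. Time passes only in rows, so rows that do not move let the fingers close. It gives the time, the measured TCP pose, the force and the opening at its end, in the units of the state.
- telemetry.get_obs(): the state, without advancing time (a new reading comes with each control period).
- vision.read_camera(name): name is "side" or "top"; returns a dict with "pixels" (480x640x3 uint8, red, green, blue), "K" (3x3 intrinsics, pixels), "eye" and "attitude" of the camera in the world. Camera axes: x right, y down, z forward; pixel columns grow to the right and rows downward; lengths in m; the calibration is good to about 2 mm. A picture is of the moment at which its call begins. There is no depth.
- arm.job_done(): hands the job in, once; it reports no verdict.
The state is a dict: "time_s": time; "qpos": joint angles; "qvel": joint speeds; "effort": joint torques, N m; "ee_pos": TCP position; "orientation": TCP orientation; "force": force on the tool from outside, world axes, zero at the start; "moment": the same for the moment, N m; "grip_width": opening from 0.0 (shut) to 1.0 (fully open).
Only numpy, scipy, OpenCV 4.12 (cv2) and the standard library are available. Lean on these libraries where they do the work, as an engineer would, in place of code of your own. Each camera call takes 0.05 s, during which the arm holds its last target. There are 200 camera calls.

## Working session

There is one attempt and no reset: what is moved stays moved. The work goes in short steps, Python scripts to look and compute and a tool call to move; the robot and the scene stay as the last step left them, time stands still between calls to the robot, and variables do not carry over. Pictures are saved under pics/ and viewed, about 8 in all and at most 12, crops included, and the job is handed in when it is done.

Besides the shell and the picture viewer there is one more tool, called after "Call:" by a JSON object that holds its "api" and its "payload", one argument or row to a line. arm_command: Moves the arm, as the interface text tells. Shift numbers are shares of 0.03 m and turn numbers shares of 4 degrees, none past 1 either way. Its arguments: {"type":"object","properties":{"steps":{"type":"string"}},"required":["steps"]}

```bash
ls; mkdir -p pics; cat > h.py <<'E'
import numpy as np, cv2
from station import telemetry, vision, arm
def ray(c,u,v):
    d=np.array(c["attitude"])@np.linalg.inv(np.array(c["K"]))@np.array([u,v,1.0]); return np.array(c["eye"]),d
def onz(c,u,v,z):
    e,d=ray(c,u,v); return e+d*(z-e[2])/d[2]
def proj(c,p):
    q=np.array(c["K"])@np.array(c["attitude"]).T@(np.array(p)-np.array(c["eye"])); return q[:2]/q[2]
def snap(n,f=None):
    c=vision.read_camera(n)
    if f: cv2.imwrite("pics/"+f,c["pixels"][:,:,::-1])
    return c
E
python3 - <<'E'
from h import *
np.set_printoptions(precision=4,suppress=True)
for n in("top","side"):
    c=snap(n,n+"0.png"); print(n,c["eye"],c["K"],c["attitude"])
o=telemetry.get_obs(); print(o)
E
```

```text
pics
top [ 0.365  -0.0574  1.2715] [[521.9207   0.     324.364 ]
 [  0.     521.9207 237.5293]
 [  0.       0.       1.    ]] [[ 0.0088 -0.9902  0.1392]
 [-0.9999 -0.008   0.0063]
 [-0.0051 -0.1392 -0.9902]]
side [0.1231 0.7077 0.6216] [[458.0125   0.     314.8267]
 [  0.     458.0125 236.4094]
 [  0.       0.       1.    ]] [[-0.8699 -0.2541  0.4227]
 [-0.4931  0.4656 -0.7349]
 [-0.0101 -0.8477 -0.5304]]
{'time_s': 0.1, 'qpos': array([-1.4911,  0.2457,  1.5588,  0.    ,  1.3387, -0.1741]), 'qvel': array([ 0.0016, -0.0024, -0.0025,  0.0005, -0.0014,  0.0002]), 'effort': array([ -0.0004, -41.6918, -31.5524,   0.0687,   0.031 ,  -0.0001]), 'ee_pos': array([ 0.1632, -0.6287,  0.2045]), 'orientation': array([[ 0.2511, -0.0001,  0.968 ],
       [-0.968 ,  0.0016,  0.2511],
       [-0.0016, -1.    ,  0.0003]]), 'force': array([-0.4092,  0.9691, -0.0875]), 'moment': array([-0.0048,  0.0108, -0.0085]), 'grip_width': 1.0002265369778316}
```

View pics/top0.png

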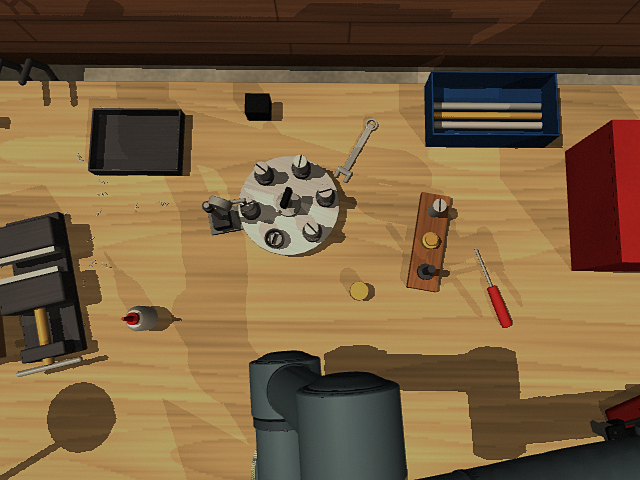

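View pics/side0.png

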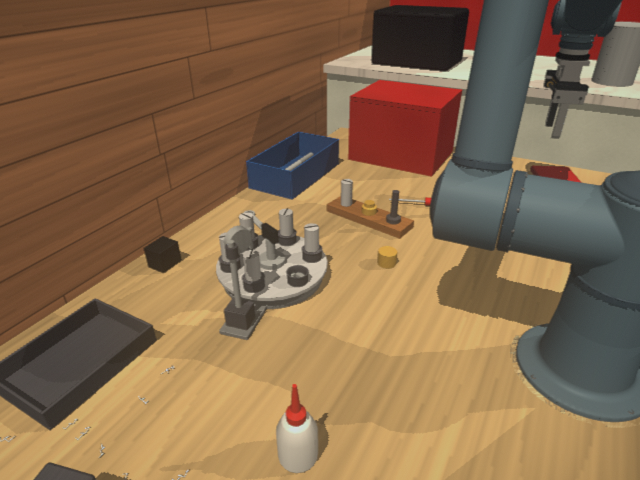

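Top: blank in the far rack hole (~439,206), bush (431,240), stud (427,270), empty cup ~(275,238), gauge at ~(225,210), wheel centre ~(289,205). The side view agrees. Next, one enlarged crop each of wheel and rack.

```bash
python3 - <<'E'
from h import *
a=cv2.imread("pics/top0.png")
w=cv2.resize(a[150:260,195:345],None,fx=5,fy=5,interpolation=cv2.INTER_CUBIC)
r=cv2.resize(a[185:295,400:460],None,fx=5,fy=5,interpolation=cv2.INTER_CUBIC)
cv2.imwrite("pics/w.png",w[:, :480]); 
cv2.imwrite("pics/wr.png",np.hstack([w[:,:480],r]))
s=cv2.imread("pics/side0.png"); 
cv2.imwrite("pics/s.png",np.hstack([cv2.resize(s[195:315,205:335],None,fx=4,fy=4,interpolation=cv2.INTER_CUBIC),cv2.resize(s[165:225,320:380],(270,480),interpolation=cv2.INTER_CUBIC)]))
E
```

```text
(no output)
```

View pics/wr.png

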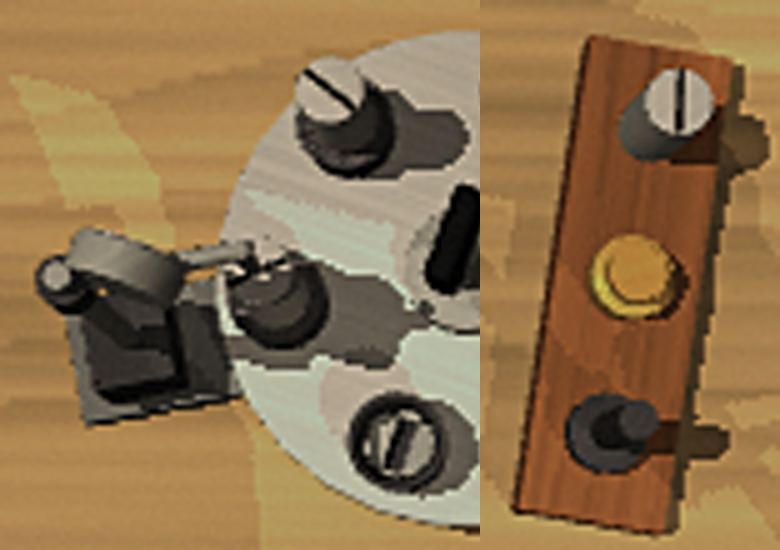

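The slot in the empty cup is visible near crop (400,443), running (390,468)→(410,420). The blank's line is near vertical at crop (680,70)→(681,131), and the gauge sits left over its cup. Now I'll measure with masks.

```bash
cat > m.py <<'E'
from h import *
np.set_printoptions(precision=4,suppress=True)
c=vision.read_camera("top"); im=c["pixels"]; hsv=cv2.cvtColor(im,cv2.COLOR_RGB2HSV).astype(int)
S,V=hsv[...,1],hsv[...,2]
def biggest(mask,box,near=None):
    m=np.zeros(mask.shape,np.uint8); x0,y0,x1,y1=box; m[y0:y1,x0:x1]=mask[y0:y1,x0:x1]
    n,l,st,ce=cv2.connectedComponentsWithStats(m)
    i=1+np.argmax(st[1:,4]); return (l==i).astype(np.uint8),st[i],ce[i]
# blank top
m,st,ce=biggest((S<45)&(V>150),(425,190,458,222)); m=cv2.morphologyEx(m,cv2.MORPH_CLOSE,np.ones((5,5)))
k=max(cv2.findContours(m,0,2)[0],key=cv2.contourArea); (u,v),r=cv2.minEnclosingCircle(k)
M=cv2.moments(m,True); bu,bv=M["m10"]/M["m00"],M["m01"]/M["m00"]
print("blank",st,(u,v,r),(bu,bv)); B=onz(c,bu,bv,.092); print(B, "diam px",2*np.sqrt(M["m00"]/np.pi)*B[0]*0)
# dark line inside it
ins=cv2.erode(m,np.ones((3,3)))>0; w=np.where(ins,np.clip(190-V,0,None),0)
def axis(w,z):
    ys,xs=np.nonzero(w); ww=w[ys,xs]; P=np.array([onz(c,x,y,z)[:2] for x,y in zip(xs,ys)]); mu=np.average(P,0,ww)
    e,ve=np.linalg.eigh(np.cov(P.T,aweights=ww)); d=ve[:,1]; return mu,np.degrees(np.arctan2(d[1],d[0]))%180,np.sqrt(e)
print("line",axis(w,.092))
# knob top
m,st,ce=biggest((V<45),(275,180,300,215)); print("knob",st,ce,axis(m,.130))
print(V[228:250,263:288]); print(V[180:215,278:300])
E
python3 m.py
```

```text
blank [441 199   5   7  11] (443.0, 202.0, 3.6056511402130127) (443.45454545454544, 201.54545454545453)
[ 0.6167 -0.3233  0.092 ] diam px 0.0Traceback (most recent call last):
  File "m.py", line 19, in <module>
    print("line",axis(w,.092))
                 ~~~~^^^^^^^^
  File "m.py", line 17, in axis
    ys,xs=np.nonzero(w); ww=w[ys,xs]; P=np.array([onz(c,x,y,z)[:2] for x,y in zip(xs,ys)]); mu=np.average(P,0,ww)
                                                                                               ~~~~~~~~~~^^^^^^^^
    raise ZeroDivisionError(
        "Weights sum to zero, can't be normalized")
ZeroDivisionError: Weights sum to zero, can't be normalized
```

```bash
python3 - <<'E'
import re
s=open("m.py").read()
s=s.split("# blank top")[0]
s+='''
np.set_printoptions(linewidth=200)
print(V[194:222,424:450]); print(S[194:222,424:450]); print(V[228:250,263:288]); print(V[180:216,278:300])
'''
exec(s)
E
```

```text
[[129 130 113 114 114 120 126 121 123 120 105 123 134 156 170 170 186 183 183 180 179 181 179 181 180 180]
 [129 127 113 111 120 123 126 123 126 122 101 105 119 124 114 114 139 141 149 163 172 176 187 186 187 184]
 [126 123 110 111 119 126 125 125 128 122  97 107 126 123 116 120 137 129 134 134 137 141 151 159 148 162]
 [128 124 112 110 120 128 124 129 129 120 103 111 127 125 118 123 140 133 136 137 141 143 153 154 134 139]
 [130 114 113 114 120 126 123 126 124 117  99 114 124 115 115 126  85 139 135 136 143 145 154 156 138 140]
 [129 116 110 111 123 128 123 128 127 109  98 117 157 184 177 120  30 189 159 132 139 147 156 151 141 144]
 [129 109 109 112 124 127 123 127 124 105 101 150 172 179 180 118  27 193 177 175 136 146 154 150 143 144]
 [129 116 110 113 125 126 124 127 122 107 144 183 178 175 177  58  32 191 174 173 172 143 154 142 144 146]
 [131 121 108 115 125 122 125 130 116  75 187 176 174 180 178  61  32 190 174 169 168 166 152 144 141 129]
 [128 117 110 118 126 123 126 124  85 137 184 178 176 179 179  62  31 187 170 170 170 170 143 141 142 129]
 [128 113 111 117 128 126 125 
[... 9737 characters left out ...]
0   0  80 157 150 153 155 155 156 162 156  51  54  57  61  53]
 [169 173 178 175 174 174 172 125 184 177 167 142 144 141 145 144  48  56  62  59  55  35]
 [173  58  83 184 172 170 170 161 158 160 159 140 143 142 142 143  45  55  59  59  46  64]
 [112  59  64  79 172 171 169 165 165 160 157 154 134 142 149 146  44  56  57  51  40  80]
 [ 90  45  65  77 175 167 164 168 166 167 165 168 159 135 137 141  42  55  43  28  63  78]
 [ 98  91  71 175 176 166 164 165 167 165 166 168 167 144 148 157 155  79  36  79  75  74]
 [ 96  94  81  29  95 165 169 167 167 167 170 173 177 182 153  85  18  46  68  62  58  57]
 [ 85  81 102 206 136  55  74 114 152 162 170 147 120 102  11  37  38  65  85 205 194 193]]
```

```bash
python3 - <<'E'
exec(open("m.py").read().split("# blank top")[0])
A=lambda p,q:np.degrees(np.arctan2(q[1]-p[1],q[0]-p[0]))
print("blank",onz(c,439.4,204.9,.092)," line ang",A(onz(c,439.5,210,.092),onz(c,440.1,200,.092)))
for a,b in(((433.3,205),(446,205)),((439.5,198.4),(439.5,211))): print(np.linalg.norm(onz(c,*a,.092)-onz(c,*b,.092)))
print("pocket by rim",onz(c,274.2,238.3,.0635)," slot ang",A(onz(c,275,243,.0495),onz(c,278,235,.0495)), "left edge",A(onz(c,272,242,.0495),onz(c,275.2,234.5,.0495)))
m=np.zeros(V.shape,np.uint8); m[187:208,278:292]=(V[187:208,278:292]>=6)&(V[187:208,278:292]<=20); m=cv2.morphologyEx(m,cv2.MORPH_OPEN,np.ones((2,2)))
k=max(cv2.findContours(m,0,2)[0],key=cv2.contourArea); R=cv2.minAreaRect(k); print(R)
P=np.array([onz(c,*q,.130)[:2] for q in k[:,0].astype(float)],np.float32); print("knob",cv2.minAreaRect(P))
# rack edges
h=cv2.cvtColor(im,cv2.COLOR_RGB2HSV); rm=np.zeros(V.shape,np.uint8); rm[185:295,400:456]=((h[...,0]<12)&(S>160)&(V<170))[185:295,400:456]*1
rm=cv2.morphologyEx(rm,cv2.MORPH_OPEN,np.ones((3,3)));k=max(cv2.findContours(rm,0,2)[0],key=cv2.contourArea)
P=np.array([onz(c,*q,.022)[:2] for q in k[:,0].astype(float)],np.float32); print("rack",cv2.minAreaRect(P))
# slug, bush
for n,u,v,z in(("bush",431.5,239.5,.052),("stud",431,267.5,.107),("pocket2",274.2,238.3,.0635),("post",206,206,.21),("feeler",248,204,.14),("slug",359.5,290,.035)): print(n,onz(c,u,v,z))
# side
s=vision.read_camera("side")
for n,p in(("blank top",onz(c,439.4,204.9,.092)),("pocket",onz(c,274.2,238.3,.0635))): print(n,"in side",proj(s,p))
E
```

```text
blank [ 0.6087 -0.3138  0.092 ]  line ang -4.6169580790831635
0.029173261884389075
0.029538076389818552
pocket by rim [0.5321 0.0676 0.0635]  slot ang -19.245232058472602 left edge -21.760803000637782
((286.4500427246094, 197.65000915527344), (4.427187919616699, 18.024980545043945), 18.43494987487793)
knob ((0.6147979497909546, 0.035331808030605316), (0.009949580766260624, 0.04086863622069359), 72.89936828613281)
rack ((0.5295720100402832, -0.32838183641433716), (0.004816360771656036, 0.005008941516280174), 88.75323486328125)
bush [ 0.5338 -0.3021  0.052 ]
stud [ 0.463  -0.2887  0.107 ]
pocket2 [0.5321 0.0676 0.0635]
post [0.5783 0.1954 0.21  ]
feeler [0.5976 0.1193 0.14  ]
slug [ 0.4145 -0.1335  0.035 ]
blank top in side [346.8698 180.8184]
pocket in side [297.9943 271.0724]
```

View pics/s.png

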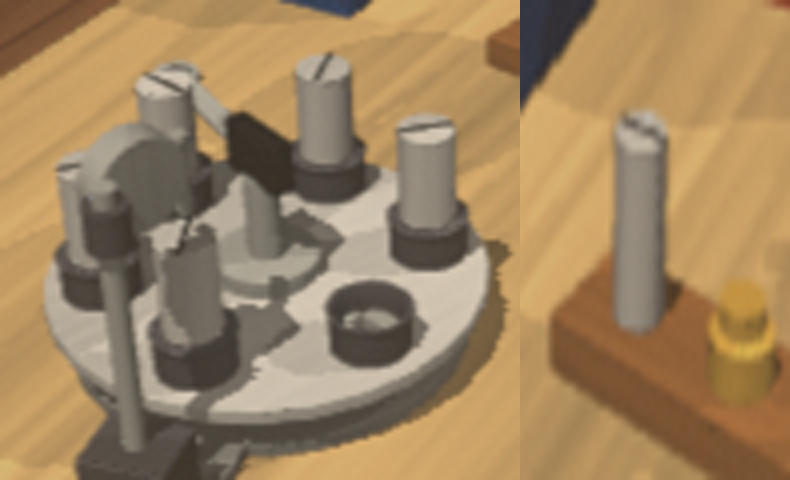

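Both views agree: pocket (0.532, 0.068) projects to 298,271 in the side view, where the cup is seen at 298,272. The blank, at (0.609, −0.314), also matches. The axis is at (0.615, 0.035), 89 mm from the pocket (should be 90), with pocket x at about −20°. The slot is at about −20.5° and the blade at about −4.6°. I'll grip along the blade with the jaws half open, staying clear of the bush and the gauge.

```bash
cat > plan.py <<'E'
import sys
from h import *
def yaw(o): R=np.array(o["orientation"]); return np.degrees(np.arctan2(R[1,0],R[0,0]))
def plan(p,y,wps,grip):
    """wps: list of (x,y,z,yaw deg, rows); prints rows in calls of 5"""
    rows=[]; p=np.array(p,float)
    for x,yy,z,a,n in wps:
        for i in range(n):
            k=1/(n-i); d=(np.array([x,yy,z])-p)*k; t=np.radians(y)
            f=np.round(np.array([d@[np.cos(t),np.sin(t),0],-d[2],d@[-np.sin(t),np.cos(t),0]])/.03,2)
            w=round(-(a-y)*k/4,2)
            if max(abs(f))>1 or abs(w)>1: print("TOO BIG",f,w)
            rows.append("%g %g %g %g %g"%(grip,*f,w))
            p=p+.03*(f[0]*np.array([np.cos(t),np.sin(t),0])+f[1]*np.array([0,0,-1])+f[2]*np.array([-np.sin(t),np.cos(t),0])); y-=4*w
    for i in range(0,len(rows),5): print("; ".join(rows[i:i+5]))
    return p,y
def st():
    o=telemetry.get_obs(); print("t",round(o["time_s"],2),"p",np.round(o["ee_pos"],4),"yaw",round(yaw(o),2),"F",np.round(o["force"],1),"M",np.round(o["moment"],2),"g",round(o["grip_width"],3)); return o
E
python3 - <<'E'
from plan import *
o=st(); plan(o["ee_pos"],yaw(o),[(.609,-.314,.165,-5,20)],0.3)
E
```

```text
t 0.3 p [ 0.1632 -0.629   0.2051] yaw -75.46 F [ 0.2 -0.3 -0.4] M [-0.03 -0.04  0.01] g 0.999
0.3 -0.32 0.07 0.85 -0.88; 0.3 -0.27 0.07 0.87 -0.88; 0.3 -0.21 0.07 0.88 -0.88; 0.3 -0.16 0.07 0.9 -0.88; 0.3 -0.11 0.07 0.9 -0.88
0.3 -0.05 0.07 0.91 -0.88; 0.3 0.01 0.07 0.91 -0.88; 0.3 0.06 0.07 0.91 -0.88; 0.3 0.12 0.06 0.9 -0.88; 0.3 0.17 0.07 0.89 -0.88
0.3 0.23 0.06 0.88 -0.88; 0.3 0.28 0.07 0.87 -0.88; 0.3 0.33 0.06 0.85 -0.88; 0.3 0.39 0.07 0.82 -0.88; 0.3 0.44 0.06 0.8 -0.88
0.3 0.48 0.07 0.77 -0.88; 0.3 0.53 0.06 0.74 -0.88; 0.3 0.57 0.07 0.71 -0.88; 0.3 0.62 0.06 0.67 -0.89; 0.3 0.66 0.07 0.62 -0.88
```

Call:
{"api": "arm_command", "payload": {
  "steps": "0.3 -0.32 0.07 0.85 -0.88; 0.3 -0.27 0.07 0.87 -0.88; 0.3 -0.21 0.07 0.88 -0.88; 0.3 -0.16 0.07 0.9 -0.88; 0.3 -0.11 0.07 0.9 -0.88"
}}

```text
time_s: 0.92
ee_pos: [0.2764, -0.5487, 0.1948]
orientation: [[0.536, 0.0, 0.844], [-0.844, 0.0, 0.536], [-0.0, -1.0, 0.001]]
force: [0.1, 0.2, 0.0]
grip_width: 0.653
```

Call:
{"api": "arm_command", "payload": {
  "steps": "0.3 -0.05 0.07 0.91 -0.88; 0.3 0.01 0.07 0.91 -0.88; 0.3 0.06 0.07 0.91 -0.88; 0.3 0.12 0.06 0.9 -0.88; 0.3 0.17 0.07 0.89 -0.88"
}}

```text
time_s: 1.55
ee_pos: [0.3875, -0.4697, 0.1846]
orientation: [[0.766, 0.0, 0.642], [-0.642, 0.0, 0.766], [-0.0, -1.0, 0.0]]
force: [0.3, 0.4, 0.7]
grip_width: 0.644
```

Call:
{"api": "arm_command", "payload": {
  "steps": "0.3 0.23 0.06 0.88 -0.88; 0.3 0.28 0.07 0.87 -0.88; 0.3 0.33 0.06 0.85 -0.88; 0.3 0.39 0.07 0.82 -0.88; 0.3 0.44 0.06 0.8 -0.88"
}}

```text
time_s: 2.17
ee_pos: [0.4989, -0.3908, 0.175]
orientation: [[0.925, 0.0, 0.381], [-0.381, 0.001, 0.925], [-0.0, -1.0, 0.001]]
force: [-0.6, 0.1, -0.1]
grip_width: 0.651
```

Call:
{"api": "arm_command", "payload": {
  "steps": "0.3 0.48 0.07 0.77 -0.88; 0.3 0.53 0.06 0.74 -0.88; 0.3 0.57 0.07 0.71 -0.88; 0.3 0.62 0.06 0.67 -0.89; 0.3 0 0 0 0"
}}

```text
time_s: 2.8
ee_pos: [0.5879, -0.3271, 0.1669]
orientation: [[0.99, -0.0, 0.144], [-0.144, 0.001, 0.99], [-0.001, -1.0, 0.001]]
force: [-0.4, -0.2, 0.5]
grip_width: 0.648
```

```bash
python3 - <<'E'
from plan import *
o=st(); q=plan(o["ee_pos"],yaw(o),[(.609,-.314,.120,-5,2),(.609,-.314,.057,-5,3)],0.3)
E
```

```text
t 2.8 p [ 0.5879 -0.3271  0.1669] yaw -8.29 F [-0.4 -0.2  0.5] M [-0.03 -0.08  0.  ] g 0.648
0.3 0.32 0.78 0.27 -0.41; 0.3 0.32 0.78 0.26 -0.41; 0.3 0 0.7 -0 -0; 0.3 0 0.7 -0 -0; 0.3 0 0.7 -0 -0
```

Call:
{"api": "arm_command", "payload": {
  "steps": "0.3 0.32 0.78 0.27 -0.41; 0.3 0.32 0.78 0.26 -0.41; 0.3 0 0.7 0 0; 0.3 0 0.7 0 0; 0.3 0 0.7 0 0"
}}

```text
time_s: 3.42
ee_pos: [0.6074, -0.3169, 0.056]
orientation: [[0.996, -0.0, 0.092], [-0.092, 0.0, 0.996], [-0.0, -1.0, 0.0]]
force: [-0.1, -0.8, 0.2]
grip_width: 0.647
```

Call:
{"api": "arm_command", "payload": {
  "steps": "0.3 0 0 0 0; -1 0 0 0 0; -1 0 0 0 0; -1 0 0 0 0; -1 0 0 0 0"
}}

```text
time_s: 4.05
ee_pos: [0.6088, -0.3171, 0.0587]
orientation: [[0.996, 0.002, 0.092], [-0.092, -0.001, 0.996], [0.002, -1.0, -0.001]]
force: [1.7, 1.0, 2.0]
grip_width: 0.335
```

```bash
python3 - <<'E'
from plan import *
st()
c=snap("top"); cc=c["pixels"][180:300,390:470,::-1]
s=snap("side"); ss=s["pixels"][130:250,310:430,::-1]
print(proj(c,(.609,-.314,.092)))
cv2.imwrite("pics/g1.png",np.hstack([cv2.resize(cc,None,fx=4,fy=4),cv2.resize(ss,(440,480))]))
E
```

```text
t 4.05 p [ 0.6088 -0.3171  0.0587] yaw -5.26 F [1.7 1.  2. ] M [-0.01 -0.27  0.03] g 0.335
[439.49809372 204.77934225]
```

View pics/g1.png

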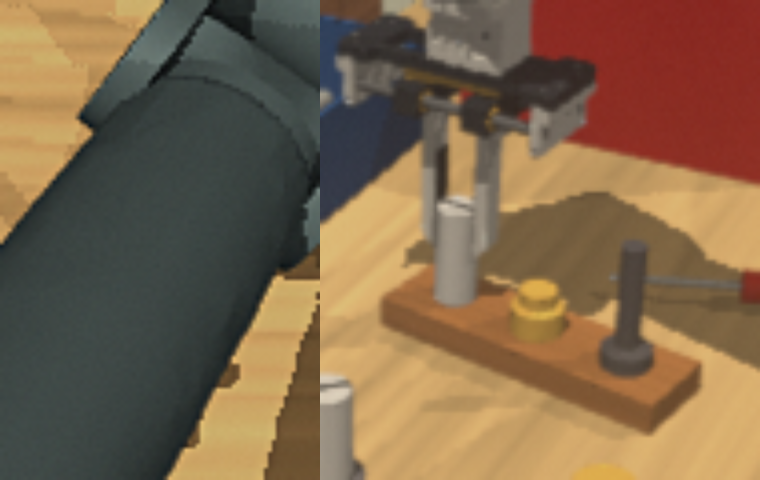

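The side crop shows the blank between the pads, with bush and stud untouched. The opening reads 31.5 mm against the blank's 32. Lift and carry next.

```bash
python3 - <<'E'
from plan import *
o=st(); q=plan(o["ee_pos"],yaw(o),[(.609,-.317,.185,-5,5),(.531,.0645,.185,-21,15),(.531,.0645,.120,-21,5)],-1)
E
```

```text
t 4.15 p [ 0.6087 -0.3171  0.0586] yaw -5.26 F [ 1.3 -0.1  2.5] M [-0.05 -0.32  0.02] g 0.332
-1 0 -0.84 0 -0.01; -1 0 -0.84 0 -0.01; -1 0 -0.84 0 -0.01; -1 0 -0.85 0 -0.02; -1 0.01 -0.84 0 -0.01
-1 -0.25 -0 0.83 0.27; -1 -0.26 -0 0.82 0.27; -1 -0.28 -0 0.82 0.27; -1 -0.29 -0 0.81 0.27; -1 -0.31 -0 0.81 0.27
-1 -0.32 -0 0.8 0.26; -1 -0.34 -0 0.8 0.27; -1 -0.35 -0 0.79 0.26; -1 -0.37 -0 0.78 0.27; -1 -0.38 -0 0.78 0.26
-1 -0.4 -0 0.77 0.27; -1 -0.41 -0 0.76 0.26; -1 -0.43 -0 0.76 0.27; -1 -0.44 -0 0.75 0.26; -1 -0.45 -0 0.74 0.27
-1 0 0.43 -0 -0; -1 0 0.43 -0 -0; -1 0 0.43 -0 -0; -1 0 0.44 -0 -0; -1 0 0.43 -0 -0
```

Call:
{"api": "arm_command", "payload": {
  "steps": "-1 0 -0.84 0 0; -1 0 -0.84 0 0; -1 0 -0.84 0 0; -1 0 -0.84 0 0; -1 0 -0.84 0 0"
}}

```text
time_s: 4.78
ee_pos: [0.6071, -0.3161, 0.1832]
orientation: [[0.996, -0.002, 0.092], [-0.092, 0.001, 0.996], [-0.002, -1.0, 0.001]]
force: [0.3, 0.5, -1.7]
grip_width: 0.334
```

Call:
{"api": "arm_command", "payload": {
  "steps": "-1 -0.25 0 0.83 0.27; -1 -0.26 0 0.82 0.27; -1 -0.28 0 0.82 0.27; -1 -0.29 0 0.81 0.27; -1 -0.31 0 0.81 0.27"
}}

```text
time_s: 5.4
ee_pos: [0.5813, -0.1883, 0.1824]
orientation: [[0.983, -0.002, 0.186], [-0.186, 0.001, 0.983], [-0.002, -1.0, 0.001]]
force: [0.3, -0.2, -3.1]
grip_width: 0.338
```

Call:
{"api": "arm_command", "payload": {
  "steps": "-1 -0.32 0 0.8 0.26; -1 -0.34 0 0.8 0.27; -1 -0.35 0 0.79 0.26; -1 -0.37 0 0.78 0.27; -1 -0.38 0 0.78 0.26"
}}

```text
time_s: 6.02
ee_pos: [0.556, -0.0612, 0.1825]
orientation: [[0.961, -0.002, 0.275], [-0.275, 0.001, 0.961], [-0.002, -1.0, -0.0]]
force: [1.1, -0.3, -1.1]
grip_width: 0.334
```

Call:
{"api": "arm_command", "payload": {
  "steps": "-1 -0.4 0 0.77 0.27; -1 -0.41 0 0.76 0.26; -1 -0.43 0 0.76 0.27; -1 -0.44 0 0.75 0.26; -1 0 0 0 0"
}}

```text
time_s: 6.65
ee_pos: [0.5354, 0.0411, 0.1827]
orientation: [[0.94, -0.002, 0.343], [-0.343, 0.0, 0.94], [-0.002, -1.0, -0.001]]
force: [-0.6, -0.2, -2.4]
grip_width: 0.336
```

```bash
python3 - <<'E'
from plan import *
o=st(); q=plan(o["ee_pos"],yaw(o),[(.531,.0645,.120,-21,5)],-1)
c=snap("top"); s=snap("side")
cv2.imwrite("pics/g2.png",np.hstack([cv2.resize(c["pixels"][150:270,200:330,::-1],(390,480)),cv2.resize(s["pixels"][150:310,215:350,::-1],(405,480))]))
E
```

```text
t 6.65 p [0.5354 0.0411 0.1827] yaw -20.03 F [-0.6 -0.2 -2.4] M [-0.12  0.    0.03] g 0.336
-1 -0.08 0.42 0.14 0.05; -1 -0.08 0.42 0.14 0.05; -1 -0.08 0.42 0.13 0.05; -1 -0.08 0.41 0.14 0.05; -1 -0.09 0.42 0.13 0.04
```

View pics/g2.png

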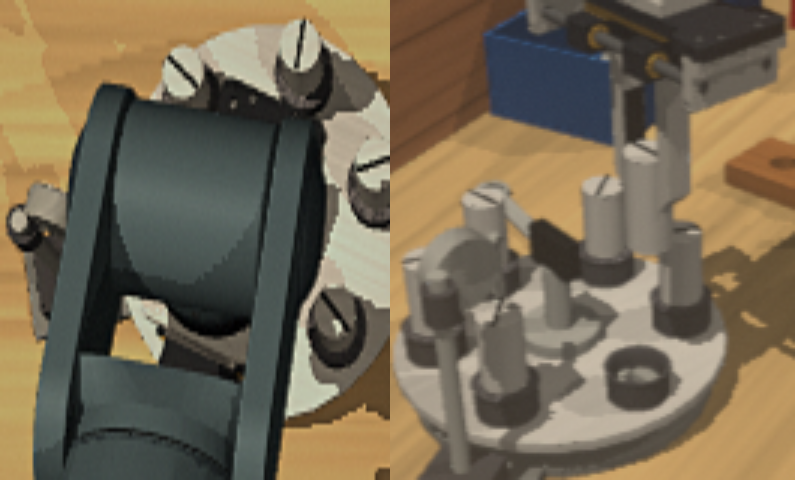

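The blank hangs upright in the fingers (side crop ~645,200), the cup below at (637,380). Move over the cup.

Call:
{"api": "arm_command", "payload": {
  "steps": "-1 -0.08 0.42 0.14 0.05; -1 -0.08 0.42 0.14 0.05; -1 -0.08 0.42 0.13 0.05; -1 -0.08 0.41 0.14 0.05; -1 -0.09 0.42 0.13 0.04"
}}

```text
time_s: 7.38
ee_pos: [0.532, 0.0637, 0.1198]
orientation: [[0.933, -0.0, 0.361], [-0.361, 0.0, 0.933], [-0.0, -1.0, -0.0]]
force: [-0.2, 0.5, -1.7]
grip_width: 0.335
```

Call:
{"api": "arm_command", "payload": {
  "steps": "-1 0 0 0 0; -1 0 0 0 0"
}}

```text
time_s: 7.62
ee_pos: [0.5325, 0.0633, 0.1212]
orientation: [[0.933, 0.001, 0.361], [-0.361, -0.0, 0.933], [0.001, -1.0, 0.0]]
force: [-0.5, -0.4, -1.0]
grip_width: 0.339
```

```bash
python3 - <<'E'
from plan import *
o=st(); q=plan(o["ee_pos"],yaw(o),[(.531,.0645,.112,-21,5)],-1)
s=snap("side")
u0,v0=240,190
I=cv2.resize(s["pixels"][190:310,240:360,::-1],(600,600),interpolation=cv2.INTER_CUBIC)
z=o["ee_pos"][2]
for p in((.5321,.0676,z-.0367+.07),(.5321,.0676,z-.0367),(.5321,.0676,.0635)): print(np.round((proj(s,p)-[u0-.5,v0-.5])*5,1))
cv2.imwrite("pics/g3.png",I)
E
```

```text
t 7.62 p [0.5325 0.0633 0.1212] yaw -21.13 F [-0.5 -0.4 -1. ] M [-0.05 -0.03 -0.04] g 0.339
-1 -0.01 0.06 0 -0.01; -1 -0.01 0.06 0 -0.01; -1 -0.01 0.06 0.01 -0; -1 -0.02 0.06 0 -0.01; -1 -0.01 0.07 0.01 -0
[285.4 219. ]
[290.8 366. ]
[292.3 407.9]
```

View pics/g3.png

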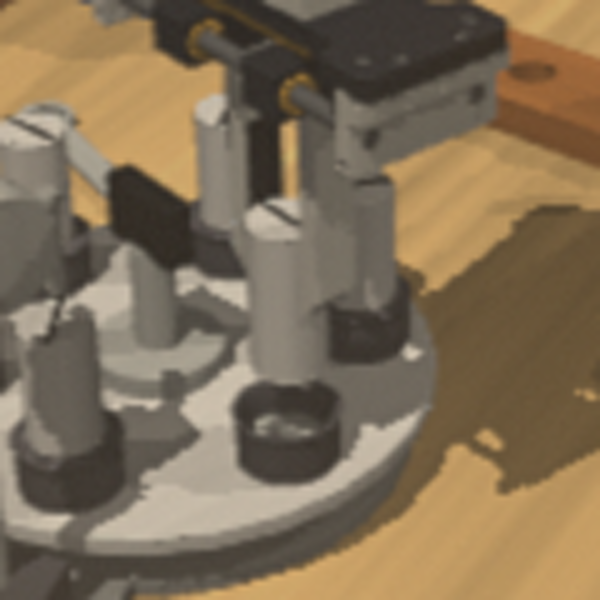

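Over the cup, the blank's edges agree with the prediction to within 1 px. The cup reads ~1.5 mm to the left (+x, +y), so I'll correct slightly and descend.

Call:
{"api": "arm_command", "payload": {
  "steps": "-1 -0.02 0.17 0.03 0; -1 -0.02 0.17 0.02 0; -1 0 0.17 0 0; -1 0 0.17 0 0; -1 0 0 0 0"
}}

```text
time_s: 8.3
ee_pos: [0.5312, 0.0652, 0.0998]
orientation: [[0.933, -0.001, 0.361], [-0.361, 0.0, 0.933], [-0.001, -1.0, -0.0]]
force: [0.2, -0.1, -1.6]
grip_width: 0.333
```

Call:
{"api": "arm_command", "payload": {
  "steps": "-1 0 0.08 0 0; -1 0 0 0 0"
}}

```text
time_s: 8.55
ee_pos: [0.5316, 0.0652, 0.098]
orientation: [[0.933, -0.0, 0.361], [-0.361, 0.0, 0.933], [-0.0, -1.0, -0.0]]
force: [-0.2, 1.0, -1.9]
grip_width: 0.332
```

Call:
{"api": "arm_command", "payload": {
  "steps": "-1 0 0.07 0 0; -1 0 0 0 0"
}}

```text
time_s: 8.8
ee_pos: [0.5316, 0.0652, 0.0958]
orientation: [[0.933, -0.0, 0.361], [-0.361, 0.0, 0.933], [-0.0, -1.0, -0.0]]
force: [-0.3, -0.3, -1.8]
grip_width: 0.335
```

Call:
{"api": "arm_command", "payload": {
  "steps": "-1 0 0.05 0 0; -1 0 0 0 0"
}}

```text
time_s: 9.05
ee_pos: [0.5319, 0.0652, 0.0945]
orientation: [[0.933, 0.001, 0.361], [-0.361, 0.0, 0.933], [0.001, -1.0, 0.0]]
force: [1.0, 0.2, -1.8]
grip_width: 0.335
```

Call:
{"api": "arm_command", "payload": {
  "steps": "-1 0 0.05 0 0; -1 0 0 0 0"
}}

```text
time_s: 9.3
ee_pos: [0.5319, 0.0652, 0.093]
orientation: [[0.933, 0.001, 0.361], [-0.361, 0.0, 0.933], [0.001, -1.0, 0.0]]
force: [1.2, 1.0, -3.1]
grip_width: 0.335
```

Call:
{"api": "arm_command", "payload": {
  "steps": "-1 0 0.04 0 0; -1 0 0 0 0"
}}

```text
time_s: 9.55
ee_pos: [0.5319, 0.0652, 0.0919]
orientation: [[0.933, 0.001, 0.361], [-0.361, 0.0, 0.933], [0.001, -1.0, 0.0]]
force: [1.9, 0.7, -1.4]
grip_width: 0.339
```

Call:
{"api": "arm_command", "payload": {
  "steps": "-1 0 0.03 0 0; -1 0 0 0 0"
}}

```text
time_s: 9.8
ee_pos: [0.5319, 0.0652, 0.091]
orientation: [[0.933, 0.001, 0.361], [-0.361, -0.0, 0.933], [0.001, -1.0, 0.0]]
force: [1.6, 0.3, -0.8]
grip_width: 0.335
```

Call:
{"api": "arm_command", "payload": {
  "steps": "-1 0 0.03 0 0; -1 0 0 0 0"
}}

```text
time_s: 10.05
ee_pos: [0.5319, 0.0652, 0.0901]
orientation: [[0.933, 0.001, 0.361], [-0.361, 0.0, 0.933], [0.001, -1.0, 0.0]]
force: [3.5, 0.7, -2.2]
grip_width: 0.335
```

Call:
{"api": "arm_command", "payload": {
  "steps": "-1 0 0.03 0 0; -1 0 0 0 0"
}}

```text
time_s: 10.3
ee_pos: [0.5319, 0.0652, 0.0891]
orientation: [[0.933, 0.001, 0.361], [-0.361, -0.0, 0.933], [0.001, -1.0, 0.0]]
force: [3.4, -0.2, -0.2]
grip_width: 0.334
```

Call:
{"api": "arm_command", "payload": {
  "steps": "-1 0.02 0.02 0.01 0; -1 0 0.02 0 0; -1 0 0 0 0"
}}

```text
time_s: 10.68
ee_pos: [0.532, 0.0653, 0.0875]
orientation: [[0.933, -0.001, 0.361], [-0.361, 0.0, 0.933], [-0.001, -1.0, -0.0]]
force: [1.7, -0.3, -1.3]
grip_width: 0.333
```

Call:
{"api": "arm_command", "payload": {
  "steps": "-1 0 0.03 0 0; -1 0 0 0 0"
}}

```text
time_s: 10.92
ee_pos: [0.532, 0.0653, 0.0867]
orientation: [[0.933, -0.001, 0.361], [-0.361, 0.0, 0.933], [-0.001, -1.0, -0.0]]
force: [2.3, 0.3, -2.1]
grip_width: 0.335
```

Call:
{"api": "arm_command", "payload": {
  "steps": "-1 0 0.03 0 0; -1 0 0 0 0"
}}

```text
time_s: 11.18
ee_pos: [0.532, 0.0653, 0.0858]
orientation: [[0.933, -0.001, 0.361], [-0.361, 0.0, 0.933], [-0.001, -1.0, -0.0]]
force: [0.6, -0.2, -1.9]
grip_width: 0.334
```

Call:
{"api": "arm_command", "payload": {
  "steps": "-1 0 0.02 0 0; -1 0 0 0 0"
}}

```text
time_s: 11.42
ee_pos: [0.5321, 0.0653, 0.0855]
orientation: [[0.933, -0.001, 0.361], [-0.361, 0.0, 0.933], [-0.001, -1.0, -0.0]]
force: [0.6, -0.2, 0.5]
grip_width: 0.333
```

Call:
{"api": "arm_command", "payload": {
  "steps": "-1 0 0.02 0 0; -1 0 0 0 0"
}}

```text
time_s: 11.68
ee_pos: [0.5322, 0.0653, 0.0855]
orientation: [[0.933, -0.001, 0.361], [-0.361, 0.0, 0.933], [-0.001, -1.0, -0.0]]
force: [-2.3, 1.8, 4.7]
grip_width: 0.342
```

Call:
{"api": "arm_command", "payload": {
  "steps": "-1 0 0.02 0 0; -1 0 0 0 0"
}}

```text
time_s: 11.92
ee_pos: [0.5323, 0.0654, 0.0855]
orientation: [[0.933, -0.001, 0.361], [-0.361, 0.0, 0.933], [-0.001, -1.0, -0.0]]
force: [-3.9, 0.7, 8.7]
grip_width: 0.341
```

Firm stop at 0.0855 (predicted home 0.086, blade-on-floor 0.092) with only 9 N: it dropped into the slot. Release and rise.

Call:
{"api": "arm_command", "payload": {
  "steps": "0.15 0 0 0 0; 0.15 0 0 0 0; 0.15 0 0 0 0; 0.15 0 -0.5 0 0; 0.15 0 -0.9 0 0"
}}

```text
time_s: 12.55
ee_pos: [0.5316, 0.0653, 0.1265]
orientation: [[0.933, -0.002, 0.361], [-0.361, 0.0, 0.933], [-0.002, -1.0, -0.001]]
force: [-0.1, 0.1, 0.8]
grip_width: 0.576
```

Call:
{"api": "arm_command", "payload": {
  "steps": "0.15 0 -0.9 0 0; 0.15 0 -0.9 0 0; 0.15 0 -0.2 0 0; 0.15 0 0 0 0"
}}

```text
time_s: 13.05
ee_pos: [0.5323, 0.0652, 0.1864]
orientation: [[0.933, 0.001, 0.361], [-0.361, -0.0, 0.933], [0.001, -1.0, 0.0]]
force: [0.3, -0.5, -1.2]
grip_width: 0.576
```

```bash
python3 - <<'E'
from plan import *
o=st(); q=plan(o["ee_pos"],yaw(o),[(.619,.033,.180,70,25)],-.3)
s=snap("side")
u0,v0=200,170
cv2.imwrite("pics/g4.png",cv2.resize(s["pixels"][170:320,200:350,::-1],(600,600),interpolation=cv2.INTER_CUBIC))
for p in((.5327,.068,.1195),): print(np.round((proj(s,p)-[u0-.5,v0-.5])*4,1))
E
```

```text
t 13.05 p [0.5323 0.0652 0.1864] yaw -21.14 F [ 0.3 -0.5 -1.2] M [-0.02 -0.01  0.05] g 0.576
-0.3 0.12 0.01 0 -0.91; -0.3 0.12 0.01 -0.01 -0.91; -0.3 0.12 0.01 -0.01 -0.91; -0.3 0.12 0.01 -0.02 -0.91; -0.3 0.12 0.01 -0.03 -0.91
-0.3 0.12 0.01 -0.04 -0.91; -0.3 0.12 0.01 -0.04 -0.91; -0.3 0.11 0.01 -0.05 -0.91; -0.3 0.11 0.01 -0.06 -0.91; -0.3 0.1 0.01 -0.07 -0.91
-0.3 0.1 0.01 -0.07 -0.91; -0.3 0.1 0.01 -0.08 -0.91; -0.3 0.09 0.01 -0.08 -0.91; -0.3 0.08 0.01 -0.09 -0.91; -0.3 0.08 0.01 -0.1 -0.91
-0.3 0.07 0.01 -0.1 -0.91; -0.3 0.07 0.01 -0.1 -0.91; -0.3 0.06 0.01 -0.11 -0.91; -0.3 0.05 0 -0.11 -0.91; -0.3 0.05 0.01 -0.12 -0.92
-0.3 0.04 0 -0.12 -0.91; -0.3 0.03 0.01 -0.12 -0.92; -0.3 0.02 0 -0.12 -0.91; -0.3 0.02 0.01 -0.12 -0.92; -0.3 0 0 -0.12 -0.91
[389.1 315.3]
```

View pics/g4.png

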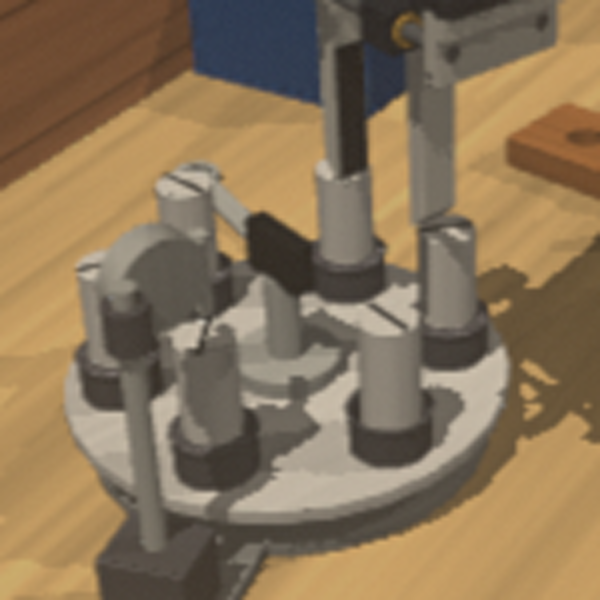

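The loaded blank stands level with its neighbours (top at 389,318, predicted 389,315). Next I check gauge clearance and plan the knob approach.

```bash
python3 - <<'E'
from plan import *
o=st(); q=plan(o["ee_pos"],yaw(o),[(.624,.032,.180,70,23)],-.3)
plan(q[0],q[1],[(.624,.032,.107,70,4)],-.3)
c=snap("top")
for u,v,z in((233,199,.18),(233,205,.18),(248,200,.15)): print(onz(c,u,v,z))
E
```

```text
t 13.1 p [0.5318 0.0653 0.1855] yaw -21.14 F [-0.6  0.5 -0. ] M [-0.01 -0.09 -0.04] g 0.573
-0.3 0.14 0.01 0 -0.99; -0.3 0.14 0.01 -0.01 -0.99; -0.3 0.14 0.01 -0.02 -0.99; -0.3 0.14 0.01 -0.03 -0.99; -0.3 0.14 0.01 -0.03 -0.99
-0.3 0.13 0.01 -0.04 -0.99; -0.3 0.13 0.01 -0.05 -0.99; -0.3 0.13 0.01 -0.06 -0.99; -0.3 0.12 0.01 -0.07 -0.99; -0.3 0.12 0.01 -0.08 -0.99
-0.3 0.11 0.01 -0.09 -0.99; -0.3 0.11 0.01 -0.1 -0.99; -0.3 0.1 0.01 -0.1 -0.99; -0.3 0.09 0.01 -0.11 -0.99; -0.3 0.08 0 -0.12 -0.99
-0.3 0.08 0.01 -0.12 -0.99; -0.3 0.07 0 -0.13 -0.99; -0.3 0.06 0.01 -0.13 -0.99; -0.3 0.05 0 -0.13 -0.99; -0.3 0.04 0.01 -0.14 -0.99
-0.3 0.03 0 -0.14 -0.99; -0.3 0.02 0.01 -0.14 -1; -0.3 0 0 -0.14 -0.99
-0.3 0 0.61 0 -0; -0.3 0 0.61 0 -0; -0.3 0 0.61 0 -0; -0.3 0 0.61 0 -0
[0.59997804 0.14544454 0.18      ]
[0.58692426 0.14501152 0.18      ]
[0.60444929 0.11800793 0.15      ]
```

Call:
{"api": "arm_command", "payload": {
  "steps": "-0.3 0.14 0.01 0 -0.99; -0.3 0.14 0.01 -0.01 -0.99; -0.3 0.14 0.01 -0.02 -0.99; -0.3 0.14 0.01 -0.03 -0.99; -0.3 0.14 0.01 -0.03 -0.99"
}}

```text
time_s: 13.78
ee_pos: [0.5515, 0.0578, 0.1832]
orientation: [[1.0, -0.003, 0.021], [-0.021, 0.0, 1.0], [-0.003, -1.0, 0.0]]
force: [-0.0, 1.0, 0.2]
grip_width: 0.351
```

Call:
{"api": "arm_command", "payload": {
  "steps": "-0.3 0.13 0.01 -0.04 -0.99; -0.3 0.13 0.01 -0.05 -0.99; -0.3 0.13 0.01 -0.06 -0.99; -0.3 0.12 0.01 -0.07 -0.99; -0.3 0.12 0.01 -0.08 -0.99"
}}

```text
time_s: 14.4
ee_pos: [0.5714, 0.0511, 0.1816]
orientation: [[0.948, -0.003, -0.319], [0.319, 0.0, 0.948], [-0.002, -1.0, 0.001]]
force: [-0.6, 0.0, -0.1]
grip_width: 0.351
```

Call:
{"api": "arm_command", "payload": {
  "steps": "-0.3 0.11 0.01 -0.09 -0.99; -0.3 0.11 0.01 -0.1 -0.99; -0.3 0.1 0.01 -0.1 -0.99; -0.3 0.09 0.01 -0.11 -0.99; -0.3 0.08 0 -0.12 -0.99"
}}

```text
time_s: 15.02
ee_pos: [0.5916, 0.0436, 0.1804]
orientation: [[0.784, -0.003, -0.621], [0.621, 0.0, 0.784], [-0.002, -1.0, 0.002]]
force: [0.6, -0.0, 0.8]
grip_width: 0.347
```

Call:
{"api": "arm_command", "payload": {
  "steps": "-0.3 0.08 0.01 -0.12 -0.99; -0.3 0.07 0 -0.13 -0.99; -0.3 0.06 0.01 -0.13 -0.99; -0.3 0.05 0 -0.13 -0.99; -0.3 0.04 0.01 -0.14 -0.99"
}}

```text
time_s: 15.65
ee_pos: [0.612, 0.0365, 0.1795]
orientation: [[0.527, -0.003, -0.85], [0.85, 0.0, 0.527], [-0.001, -1.0, 0.002]]
force: [-0.8, -0.0, -0.5]
grip_width: 0.347
```

Call:
{"api": "arm_command", "payload": {
  "steps": "-0.3 0.03 0 -0.14 -0.99; -0.3 0.02 0.01 -0.14 -1; -0.3 0 0 -0.14 -0.99; -0.3 0 0 0 0; -0.3 0 0 0 0"
}}

```text
time_s: 16.27
ee_pos: [0.6241, 0.032, 0.18]
orientation: [[0.343, -0.001, -0.939], [0.939, 0.0, 0.343], [-0.0, -1.0, 0.001]]
force: [0.8, 0.0, 0.8]
grip_width: 0.349
```

```bash
python3 - <<'E'
from plan import *
o=st(); q=plan(o["ee_pos"],yaw(o),[(.624,.032,.107,70,5)],-.3)
s=snap("side")
u0,v0=200,170
cv2.imwrite("pics/g5.png",cv2.resize(s["pixels"][150:300,200:350,::-1],(600,600),interpolation=cv2.INTER_CUBIC))
E
```

```text
t 16.27 p [0.6241 0.032  0.18  ] yaw 69.93 F [0.8 0.  0.8] M [ 0.02 -0.09 -0.02] g 0.349
-0.3 -0 0.49 0 -0; -0.3 -0 0.49 0 -0; -0.3 -0 0.48 0 -0.01; -0.3 -0 0.49 0 -0; -0.3 -0 0.48 0 -0.01
```

View pics/g5.png

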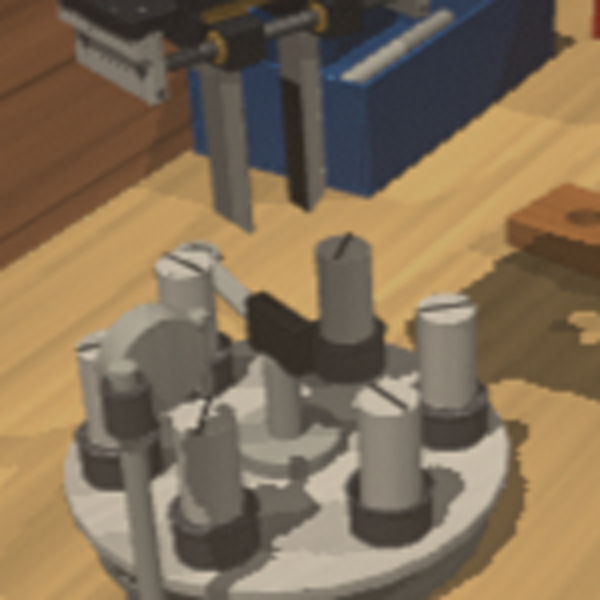

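The fingers (232,220 and 310,205) straddle the bar's line (280,330). The gripper end stays on the far side of the dial. Lower with care.

Call:
{"api": "arm_command", "payload": {
  "steps": "-0.3 0 0.49 0 0; -0.3 0 0.49 0 0; -0.3 0 0.4 0 0; -0.3 0 0.3 0 0; -0.3 0 0 0 0"
}}

```text
time_s: 16.95
ee_pos: [0.624, 0.0319, 0.1293]
orientation: [[0.342, -0.002, -0.94], [0.94, 0.0, 0.342], [-0.0, -1.0, 0.002]]
force: [-0.4, -0.4, -0.5]
grip_width: 0.351
```

Call:
{"api": "arm_command", "payload": {
  "steps": "-0.3 0 0.25 0 0; -0.3 0 0.25 0 0; -0.3 0 0.15 0 0; -0.3 0 0 0 0"
}}

```text
time_s: 17.45
ee_pos: [0.6243, 0.0319, 0.1104]
orientation: [[0.342, -0.001, -0.94], [0.94, 0.0, 0.342], [-0.0, -1.0, 0.001]]
force: [-0.4, 0.3, -0.3]
grip_width: 0.349
```

Call:
{"api": "arm_command", "payload": {
  "steps": "-1 0 0 0 0; -1 0 0 0 0; -1 0 0 0 0; -1 0 0 0 0"
}}

```text
time_s: 17.95
ee_pos: [0.6264, 0.0362, 0.1112]
orientation: [[0.342, 0.006, -0.94], [0.94, 0.008, 0.342], [0.009, -1.0, -0.003]]
force: [7.7, 13.9, -5.7]
grip_width: 0.146
```

```bash
python3 - <<'E'
from plan import *
st()
E
```

```text
t 17.95 p [0.6264 0.0362 0.1112] yaw 69.98 F [ 7.7 13.9 -5.7] M [ 2.51 -1.43  0.1 ] g 0.146
```

Call:
{"api": "arm_command", "payload": {
  "steps": "-1 0.08 0 0 0; -1 0.07 0 0 0; -1 0 0 0 0"
}}

```text
time_s: 18.32
ee_pos: [0.6264, 0.0363, 0.1112]
orientation: [[0.342, 0.001, -0.94], [0.94, 0.0, 0.342], [0.001, -1.0, -0.0]]
force: [1.6, 1.5, -0.5]
grip_width: 0.146
```

```bash
cat > arc.py <<'E'
from plan import *
# grip at r*(cos b) from axis; turn clockwise in n rows of w*4 deg
o=st(); p=np.array(o["ee_pos"]); y=yaw(o); ax=np.array([.6185,.039]); r0=p[:2]-ax; print("r",r0)
tot=64; n=16; wps=[]
for i in range(1,n+1):
    a=-np.radians(tot*i/n); R=np.array([[np.cos(a),-np.sin(a)],[np.sin(a),np.cos(a)]]); q=ax+R@r0; wps.append((*q,p[2],y-tot*i/n,1))
plan(p,y,wps,-1)
E
python3 arc.py
```

```text
t 18.32 p [0.6264 0.0363 0.1112] yaw 69.98 F [ 1.6  1.5 -0.5] M [ 0.56 -0.45  0.12] g 0.146
r [ 0.00787171 -0.00273877]
-1 -0.02 -0 0 1; -1 -0.02 -0 0 1; -1 -0.02 -0 0 1; -1 -0.02 -0 0 1; -1 -0.02 -0 0 1
-1 -0.02 -0 0 1; -1 -0.02 -0 0 1; -1 -0.02 -0 0 1; -1 -0.02 -0 0 1; -1 -0.02 -0 0.01 1
-1 -0.01 -0 -0 1; -1 -0.02 -0 -0 1; -1 -0.02 -0 -0 1; -1 -0.02 -0 -0 1; -1 -0.02 -0 -0 1
-1 -0.02 -0 -0 1
```

Call:
{"api": "arm_command", "payload": {
  "steps": "-1 -0.01 0 0 0.5; -1 -0.01 0 0 0.5; -1 -0.02 0 0 0.7; -1 -0.02 0 0 0.8; -1 0 0 0 0"
}}

```text
time_s: 18.95
ee_pos: [0.6257, 0.0364, 0.1113]
orientation: [[0.5, 0.001, -0.866], [0.866, 0.003, 0.5], [0.003, -1.0, 0.001]]
force: [2.2, 8.9, 0.1]
grip_width: 0.161
```

```bash
python3 arc.py|head -2
```

```text
t 18.95 p [0.6257 0.0364 0.1113] yaw 59.98 F [2.2 8.9 0.1] M [ 1.65 -0.57  0.73] g 0.161
r [ 0.00716592 -0.00263066]
```

Call:
{"api": "arm_command", "payload": {
  "steps": "-1 -0.01 0 0 0.8; -1 -0.01 0 0 0.8; -1 0 0 0 0.8; -1 0 0 0 0"
}}

```text
time_s: 19.45
ee_pos: [0.6246, 0.0367, 0.1114]
orientation: [[0.637, -0.001, -0.771], [0.771, 0.004, 0.637], [0.003, -1.0, 0.004]]
force: [0.8, 11.3, 1.6]
grip_width: 0.193
```

```bash
python3 arc.py|head -2; python3 - <<'E'
from h import *
s=snap("side")
cv2.imwrite("pics/g6.png",cv2.resize(s["pixels"][170:320,200:350,::-1],(600,600),interpolation=cv2.INTER_CUBIC))
E
```

```text
t 19.45 p [0.6246 0.0367 0.1114] yaw 50.46 F [ 0.8 11.3  1.6] M [ 2.09 -0.02  1.14] g 0.193
r [ 0.00611258 -0.0022943 ]
```

View pics/g6.png

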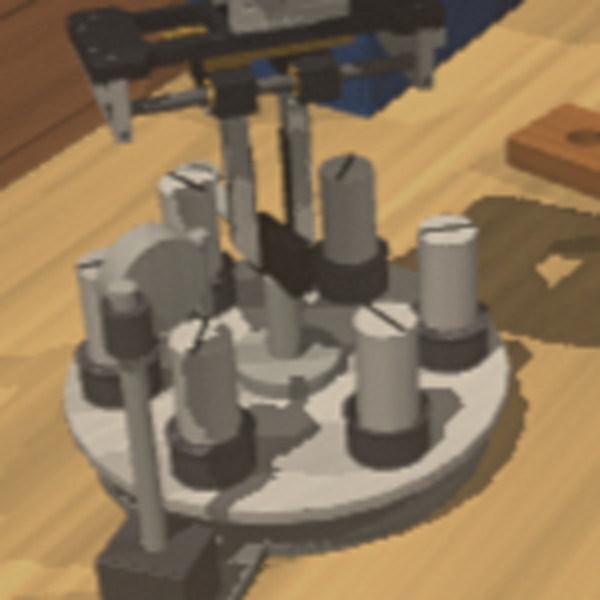

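The bar is slipping in the grip: opening 18 mm (about 16° of skew) while the wheel moved only a few degrees. I'll re-grip nearer the bar's outer end, to push sideways with a longer lever instead of twisting.

```bash
python3 - <<'E'
from plan import *
o=st(); q=plan(o["ee_pos"],yaw(o),[(.6354,.0328,.1105,70,5)],-.3)
E
```

```text
t 19.5 p [0.6246 0.0367 0.1113] yaw 50.47 F [-0.4 11.1  3. ] M [ 2.08 -0.02  1.05] g 0.193
-0.3 0.03 0.01 -0.07 -0.98; -0.3 0.02 0 -0.07 -0.98; -0.3 0.01 0.01 -0.08 -0.97; -0.3 0.01 0 -0.08 -0.98; -0.3 0.01 0.01 -0.07 -0.97
```

Call:
{"api": "arm_command", "payload": {
  "steps": "-0.3 0 0 0 0; -0.3 0 0 0 0; -0.3 0 0 0 0"
}}

```text
time_s: 19.88
ee_pos: [0.625, 0.0333, 0.1109]
orientation: [[0.639, -0.0, -0.77], [0.77, -0.001, 0.639], [-0.001, -1.0, -0.0]]
force: [-0.0, -0.7, 0.7]
grip_width: 0.348
```

```bash
python3 - <<'E'
from plan import *
o=st(); q=plan(o["ee_pos"],yaw(o),[(.6354,.0328,.1105,70,5)],-.3)
E
```

```text
t 19.88 p [0.625  0.0333 0.1109] yaw 50.32 F [-0.  -0.7  0.7] M [ 0.01 -0.12 -0.02] g 0.348
-0.3 0.04 0 -0.06 -0.98; -0.3 0.04 0 -0.06 -0.99; -0.3 0.03 0 -0.06 -0.98; -0.3 0.03 0.01 -0.06 -0.99; -0.3 0.03 0 -0.06 -0.98
```

Call:
{"api": "arm_command", "payload": {
  "steps": "-0.3 0.04 0 -0.06 -0.98; -0.3 0.04 0 -0.06 -0.99; -0.3 0.03 0 -0.06 -0.98; -0.3 0.03 0.01 -0.06 -0.99; -0.3 0.03 0 -0.06 -0.98"
}}

```text
time_s: 20.5
ee_pos: [0.6354, 0.0329, 0.1106]
orientation: [[0.34, -0.0, -0.94], [0.94, -0.001, 0.34], [-0.001, -1.0, 0.0]]
force: [-0.3, 0.1, -0.6]
grip_width: 0.351
```

Call:
{"api": "arm_command", "payload": {
  "steps": "-0.3 0 0 0 0; -1 0 0 0 0; -1 0 0 0 0; -1 0 0 0 0; -1 0 0 0 0"
}}

```text
time_s: 21.12
ee_pos: [0.6352, 0.0332, 0.1106]
orientation: [[0.341, -0.001, -0.94], [0.94, -0.001, 0.341], [-0.001, -1.0, 0.0]]
force: [-1.0, -2.6, 0.2]
grip_width: 0.143
```

Call:
{"api": "arm_command", "payload": {
  "steps": "-1 -0.08 0 0 0.5; -1 -0.08 0 0 0.5; -1 -0.08 0 0 0.5; -1 0 0 0 0"
}}

```text
time_s: 21.62
ee_pos: [0.6347, 0.033, 0.1107]
orientation: [[0.438, 0.006, -0.899], [0.899, 0.011, 0.438], [0.013, -1.0, -0.001]]
force: [9.5, 18.9, -5.3]
grip_width: 0.153
```

Call:
{"api": "arm_command", "payload": {
  "steps": "-1 -0.06 0 0 0.5; -1 -0.03 0 0 0.5; -1 0 0 0 0"
}}

```text
time_s: 22.0
ee_pos: [0.6342, 0.0329, 0.1107]
orientation: [[0.499, 0.009, -0.866], [0.866, 0.015, 0.5], [0.018, -1.0, 0.0]]
force: [13.2, 24.9, -6.5]
grip_width: 0.166
```

```bash
python3 arc.py|head -2
```

```text
t 22.0 p [0.6342 0.0329 0.1107] yaw 60.03 F [13.2 24.9 -6.5] M [ 4.74 -2.38  0.52] g 0.166
r [ 0.0157219  -0.00607197]
```

```bash
cat > track.py <<'E'
from plan import *
st(); s=snap("side"); now=cv2.resize(s["pixels"][150:300,200:350,::-1],(600,600),interpolation=cv2.INTER_CUBIC)
ref=cv2.imread("pics/g5.png"); g6=np.vstack([np.zeros((80,600,3),np.uint8),cv2.imread("pics/g6.png")[:520]])
for n,(x,y,w,h) in dict(loaded=(340,370,110,140),near=(165,430,90,120),post=(100,350,60,80),right=(410,290,80,130)).items():
    for nm,I in(("g6",g6),("now",now)):
        r=cv2.matchTemplate(I,ref[y:y+h,x:x+w],cv2.TM_CCOEFF_NORMED); _,v,_,l=cv2.minMaxLoc(r); print(n,nm,l[0]-x,l[1]-y,round(v,2))
for f in(0,-5,-10,-20):
    a=np.radians(180-20+f); p=np.array([.6185+.09*np.cos(a),.039+.09*np.sin(a),.1195]); print(f,np.round((proj(s,p)-[199.5,149.5])*4,1))
E
python3 track.py
```

```text
t 22.0 p [0.6342 0.0329 0.1107] yaw 60.03 F [13.2 24.9 -6.5] M [ 4.74 -2.38  0.52] g 0.166
loaded g6 -2 2 0.96
loaded now -2 1 0.97
near g6 -3 0 0.98
near now -2 0 0.98
post g6 0 0 1.0
post now 0 0 1.0
right g6 0 2 0.93
right now 0 1 0.96
0 [385.1 396.4]
-5 [372.2 401.9]
-10 [358.5 406.8]
-20 [328.8 414.7]
```

The wheel has turned only ~1° under about 1 N·m, by the force reading. I'll hold and push a little more to see whether it creeps.

Call:
{"api": "arm_command", "payload": {
  "steps": "-1 -0.04 0 0 0.5; -1 -0.04 0 0 0.5; -1 0 0 0 0; -1 0 0 0 0; -1 0 0 0 0"
}}

```text
time_s: 22.68
ee_pos: [0.6337, 0.033, 0.1107]
orientation: [[0.558, 0.011, -0.83], [0.829, 0.019, 0.558], [0.022, -1.0, 0.002]]
force: [15.9, 33.0, -7.9]
grip_width: 0.173
```

```bash
python3 track.py
```

```text
t 22.68 p [0.6337 0.033  0.1107] yaw 56.05 F [15.9 33.  -7.9] M [ 5.94 -2.95  0.58] g 0.173
loaded g6 -2 2 0.96
loaded now -2 1 0.97
near g6 -3 0 0.98
near now -3 0 0.98
post g6 0 0 1.0
post now 0 0 1.0
right g6 0 2 0.93
right now 0 2 0.95
0 [385.1 396.4]
-5 [372.2 401.9]
-10 [358.5 406.8]
-20 [328.8 414.7]
```

Still stuck, with about 1.2 N·m on the wheel, so something may be blocking it. I'll look at both views of the gripper and wheel.

```bash
python3 - <<'E'
from h import *
c=snap("top"); s=snap("side")
cv2.imwrite("pics/g7.png",np.hstack([cv2.resize(s["pixels"][130:310,190:350,::-1],(530,596),interpolation=cv2.INTER_CUBIC),cv2.resize(c["pixels"][140:280,195:257,::-1],(264,596),interpolation=cv2.INTER_CUBIC)]))
E
```

```text
(no output)
```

View pics/g7.png

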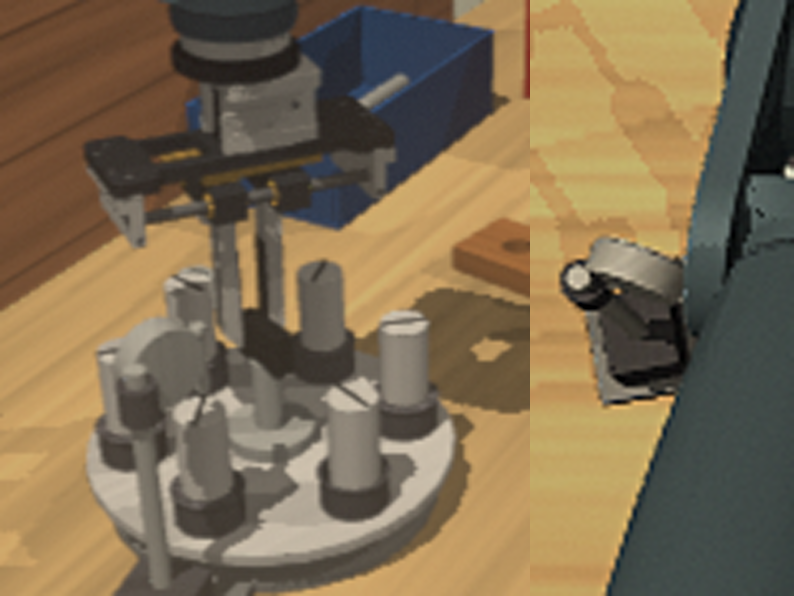

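No visible collision. As a check, I'll unload and push the other way, gently, to compare.

Call:
{"api": "arm_command", "payload": {
  "steps": "-1 0.1 0 0 -0.9; -1 0.1 0 0 -0.9; -1 0.1 0 0 -0.9; -1 0.07 0 0 -0.8; -1 0 0 0 0"
}}

```text
time_s: 23.45
ee_pos: [0.6351, 0.0332, 0.1106]
orientation: [[0.342, -0.001, -0.94], [0.94, 0.002, 0.342], [0.001, -1.0, 0.002]]
force: [-2.8, 4.1, 1.4]
grip_width: 0.147
```

```bash
python3 track.py | grep -v g6 | head -5
```

```text
t 23.45 p [0.6351 0.0332 0.1106] yaw 69.98 F [-2.8  4.1  1.4] M [0.79 0.25 0.1 ] g 0.147
loaded now 0 0 0.99
near now 0 0 1.0
post now 0 0 1.0
right now 0 0 0.98
```

Call:
{"api": "arm_command", "payload": {
  "steps": "-1 0.08 0 0 -0.5; -1 0.08 0 0 -0.5; -1 0.06 0 0 -0.5; -1 0 0 0 0"
}}

```text
time_s: 24.0
ee_pos: [0.6353, 0.034, 0.1105]
orientation: [[0.242, -0.007, -0.97], [0.97, -0.007, 0.243], [-0.009, -1.0, 0.005]]
force: [-12.4, -12.4, 7.5]
grip_width: 0.146
```

```bash
python3 track.py | grep -v g6 | head -5
```

```text
t 24.0 p [0.6353 0.034  0.1105] yaw 75.97 F [-12.4 -12.4   7.5] M [-2.13  2.02 -0.57] g 0.146
loaded now 5 -4 0.94
near now 6 1 0.96
post now -1 0 0.97
right now 0 -4 0.94
```

The wheel springs back elastically both ways. A tangential push on a cup at 90 mm radius has a far longer lever and needs only ~5 N. I'll release the knob and push clockwise with shut fingers in the gap between the two far-right cups, away from the gauge and the loaded cup.

Call:
{"api": "arm_command", "payload": {
  "steps": "-1 -0.08 0 0 0.5; -1 -0.08 0 0 0.5; -1 -0.06 0 0 0.5; -0.3 0 0 0 0; -0.3 0 0 0 0"
}}

```text
time_s: 24.68
ee_pos: [0.6364, 0.0314, 0.1108]
orientation: [[0.341, 0.001, -0.94], [0.94, -0.001, 0.341], [-0.0, -1.0, -0.001]]
force: [-0.6, -0.2, 0.5]
grip_width: 0.317
```

Call:
{"api": "arm_command", "payload": {
  "steps": "-0.3 0 -0.4 0 0; -0.3 0 -0.7 0 0; -0.3 0 -0.5 0 0; -1 0 0 0 0; -1 0 0 0 0"
}}

```text
time_s: 25.3
ee_pos: [0.6357, 0.032, 0.1584]
orientation: [[0.341, -0.0, -0.94], [0.94, 0.0, 0.341], [-0.0, -1.0, 0.0]]
force: [0.1, 0.5, 0.4]
grip_width: 0.174
```

```bash
python3 track.py | grep -v g6 | head -5; python3 - <<'E'
from plan import *
o=telemetry.get_obs()
ax=np.array([.6185,.039]); P=lambda r,a: ax+r*np.array([np.cos(np.radians(a)),np.sin(np.radians(a))])
print(P(.09,-50))
s=vision.read_camera("top"); 
plan(o["ee_pos"],yaw(o),[(*P(.09,-50),.155,70,4),(*P(.09,-50),.065,70,4)],-1)
E
```

```text
t 25.3 p [0.6357 0.032  0.1584] yaw 70.06 F [0.1 0.5 0.4] M [ 0.05 -0.1   0.01] g 0.174
loaded now 0 -1 0.94
near now 0 0 0.99
post now 0 0 0.99
right now 0 0 0.96
[ 0.67635088 -0.029944  ]
-1 -0.37 0.02 -0.5 0; -1 -0.37 0.03 -0.5 0; -1 -0.37 0.02 -0.49 0.01; -1 -0.37 0.03 -0.5 0; -1 0 0.75 0 0
-1 0 0.75 0 0; -1 0 0.75 0 0; -1 0 0.75 0 0
```

Call:
{"api": "arm_command", "payload": {
  "steps": "-1 -0.37 0.02 -0.5 0; -1 -0.37 0.03 -0.5 0; -1 -0.37 0.02 -0.49 0; -1 -0.37 0.03 -0.5 0; -1 0 0 0 0"
}}

```text
time_s: 26.02
ee_pos: [0.6775, -0.0317, 0.1554]
orientation: [[0.343, -0.0, -0.939], [0.939, 0.0, 0.343], [-0.0, -1.0, 0.0]]
force: [-1.3, -0.0, 0.8]
grip_width: 0.005
```

Call:
{"api": "arm_command", "payload": {
  "steps": "-1 0 0.75 0 0; -1 0 0.75 0 0; -1 0 0.75 0 0; -1 0 0.75 0 0; -1 0 0 0 0"
}}

```text
time_s: 26.65
ee_pos: [0.6749, -0.0296, 0.0623]
orientation: [[0.341, -0.005, -0.94], [0.94, 0.001, 0.341], [-0.001, -1.0, 0.005]]
force: [-0.1, 1.3, 0.5]
grip_width: 0.004
```

Call:
{"api": "arm_command", "payload": {
  "steps": "-1 0 0.2 0 0; -1 0 0.2 0 0; -1 0 0 0 0"
}}

```text
time_s: 27.02
ee_pos: [0.6768, -0.0301, 0.0536]
orientation: [[0.341, -0.0, -0.94], [0.94, 0.0, 0.341], [-0.0, -1.0, 0.0]]
force: [0.7, -0.3, 0.6]
grip_width: 0.004
```

```bash
cat > arc2.py <<'E'
from plan import *
o=st(); p=np.array(o["ee_pos"]); y=yaw(o); ax=np.array([.6185,.039]); r=p[:2]-ax; a0=np.degrees(np.arctan2(r[1],r[0])); R=np.hypot(*r); print("r",R,"ang",a0)
plan(p,y,[(*(ax+(R+(.09-R)*min(1,i/4))*np.array([np.cos(np.radians(a0-2.4*i)),np.sin(np.radians(a0-2.4*i))])),p[2],y,1) for i in range(1,21)],-1)
E
python3 arc2.py
```

```text
t 27.02 p [ 0.6768 -0.0301  0.0536] yaw 70.06 F [ 0.7 -0.3  0.6] M [ 0.07 -0.19  0.01] g 0.004
r 0.09045119123964451 ang -49.828096698294715
-1 -0.11 -0 0.07 -0; -1 -0.1 -0 0.07 -0; -1 -0.1 -0 0.08 -0; -1 -0.1 -0 0.08 -0; -1 -0.09 -0 0.08 -0
-1 -0.09 -0 0.09 -0; -1 -0.09 -0 0.09 -0; -1 -0.08 -0 0.09 -0; -1 -0.09 -0 0.1 -0; -1 -0.07 -0 0.1 -0
-1 -0.07 -0 0.1 -0; -1 -0.07 -0 0.1 -0; -1 -0.06 -0 0.11 -0; -1 -0.06 -0 0.11 -0; -1 -0.06 -0 0.12 -0
-1 -0.04 -0 0.11 -0; -1 -0.05 -0 0.12 -0; -1 -0.04 -0 0.12 -0; -1 -0.03 -0 0.12 -0; -1 -0.03 -0 0.12 -0
```

Call:
{"api": "arm_command", "payload": {
  "steps": "-1 -0.11 0 0.07 0; -1 -0.1 0 0.07 0; -1 -0.1 0 0.08 0; -1 -0.05 0 0.04 0; -1 0 0 0 0"
}}

```text
time_s: 27.65
ee_pos: [0.6676, -0.0372, 0.0548]
orientation: [[0.341, 0.005, -0.94], [0.94, 0.001, 0.341], [0.002, -1.0, -0.004]]
force: [5.3, 2.6, -0.4]
grip_width: 0.008
```

Call:
{"api": "arm_command", "payload": {
  "steps": "-1 -0.09 0 0.09 0; -1 -0.05 0 0.05 0; -1 0 0 0 0"
}}

```text
time_s: 28.02
ee_pos: [0.6625, -0.0402, 0.0557]
orientation: [[0.341, 0.005, -0.94], [0.94, -0.001, 0.341], [0.001, -1.0, -0.005]]
force: [2.1, 1.1, 4.1]
grip_width: 0.007
```

```bash
python3 track.py | grep -v g6 | head -5; python3 arc2.py
```

```text
t 28.02 p [ 0.6625 -0.0402  0.0557] yaw 70.07 F [2.1 1.1 4.1] M [ 0.23 -0.55 -0.02] g 0.007
loaded now -8 4 0.86
near now -9 -1 0.88
post now 0 0 1.0
right now 3 6 0.72
t 28.07 p [ 0.6622 -0.0403  0.0556] yaw 70.06 F [2.2 0.7 5.3] M [ 0.26 -0.62 -0.03] g 0.004
r 0.09053169648776918 ang -61.156766941865605
-1 -0.09 -0 0.09 -0; -1 -0.09 -0 0.09 -0; -1 -0.08 -0 0.1 -0; -1 -0.08 -0 0.09 -0; -1 -0.07 -0 0.1 -0
-1 -0.08 -0 0.11 -0; -1 -0.07 -0 0.1 -0; -1 -0.06 -0 0.11 -0; -1 -0.06 -0 0.11 -0; -1 -0.06 -0 0.11 -0
-1 -0.05 -0 0.12 -0; -1 -0.04 -0 0.11 -0; -1 -0.04 -0 0.12 -0; -1 -0.04 -0 0.12 -0; -1 -0.03 -0 0.13 -0
-1 -0.02 -0 0.12 -0; -1 -0.02 -0 0.12 -0; -1 -0.02 -0 0.13 -0; -1 -0.01 -0 0.12 -0; -1 -0 -0 0.13 -0
```

It turns with ~5 N. A slight upward rub shows, so I'll raise the tip 3 mm and continue along the arc.

Call:
{"api": "arm_command", "payload": {
  "steps": "-1 -0.09 -0.1 0.09 0; -1 -0.09 0 0.09 0; -1 -0.08 0 0.1 0; -1 -0.08 0 0.09 0; -1 0 0 0 0"
}}

```text
time_s: 28.7
ee_pos: [0.6469, -0.0462, 0.0573]
orientation: [[0.341, 0.001, -0.94], [0.94, -0.001, 0.341], [-0.0, -1.0, -0.001]]
force: [2.4, 1.3, 3.2]
grip_width: 0.004
```

```bash
python3 arc2.py
```

```text
t 28.7 p [ 0.6469 -0.0462  0.0573] yaw 70.06 F [2.4 1.3 3.2] M [ 0.15 -0.61  0.02] g 0.004
r 0.08983486944561112 ang -71.57995352637893
-1 -0.08 -0 0.1 -0; -1 -0.07 -0 0.1 -0; -1 -0.07 -0 0.11 -0; -1 -0.06 -0 0.1 -0; -1 -0.06 -0 0.12 -0
-1 -0.05 -0 0.11 -0; -1 -0.05 -0 0.12 -0; -1 -0.05 -0 0.11 -0; -1 -0.03 -0 0.12 -0; -1 -0.04 -0 0.12 -0
-1 -0.03 -0 0.13 -0; -1 -0.02 -0 0.12 -0; -1 -0.02 -0 0.12 -0; -1 -0.01 -0 0.13 -0; -1 -0.01 -0 0.12 -0
-1 -0 -0 0.13 -0; -1 0 -0 0.13 -0; -1 0.01 -0 0.12 -0; -1 0.01 -0 0.13 -0; -1 0.02 -0 0.12 -0
```

Call:
{"api": "arm_command", "payload": {
  "steps": "-1 -0.08 0 0.1 0; -1 -0.07 0 0.1 0; -1 -0.07 0 0.11 0; -1 -0.06 0 0.1 0; -1 -0.06 0 0.12 0"
}}

```text
time_s: 29.32
ee_pos: [0.6271, -0.0501, 0.0559]
orientation: [[0.341, -0.002, -0.94], [0.94, 0.0, 0.341], [-0.0, -1.0, 0.002]]
force: [1.9, 1.7, 0.5]
grip_width: 0.005
```

Call:
{"api": "arm_command", "payload": {
  "steps": "-1 -0.05 0 0.11 0; -1 -0.05 0 0.12 0; -1 0 0 0 0"
}}

```text
time_s: 29.7
ee_pos: [0.6197, -0.0505, 0.0562]
orientation: [[0.341, -0.002, -0.94], [0.94, 0.0, 0.341], [-0.0, -1.0, 0.002]]
force: [0.1, 0.2, 0.4]
grip_width: 0.006
```

```bash
python3 arc2.py
```

```text
t 29.7 p [ 0.6197 -0.0505  0.0562] yaw 70.06 F [0.1 0.2 0.4] M [ 0.04 -0.16 -0.02] g 0.006
r 0.08950346960411991 ang -89.24363977610524
-1 -0.05 -0 0.12 -0; -1 -0.04 -0 0.11 -0; -1 -0.03 -0 0.13 -0; -1 -0.03 -0 0.12 -0; -1 -0.02 -0 0.12 -0
-1 -0.02 -0 0.13 -0; -1 -0.01 -0 0.12 -0; -1 -0.01 -0 0.13 -0; -1 0 -0 0.12 -0; -1 0.01 -0 0.13 -0
-1 0.01 -0 0.12 -0; -1 0.01 -0 0.13 -0; -1 0.02 -0 0.12 -0; -1 0.03 -0 0.12 -0; -1 0.03 -0 0.13 -0
-1 0.03 -0 0.12 -0; -1 0.04 -0 0.12 -0; -1 0.05 -0 0.11 -0; -1 0.05 -0 0.12 -0; -1 0.06 -0 0.11 -0
```

Call:
{"api": "arm_command", "payload": {
  "steps": "-1 -0.05 0 0.12 0; -1 -0.04 0 0.11 0; -1 -0.03 0 0.13 0; -1 -0.03 0 0.12 0; -1 -0.02 0 0.12 0"
}}

```text
time_s: 30.32
ee_pos: [0.6017, -0.0492, 0.0567]
orientation: [[0.341, 0.0, -0.94], [0.94, -0.0, 0.341], [-0.0, -1.0, -0.0]]
force: [-0.3, -0.3, 0.0]
grip_width: 0.007
```

Call:
{"api": "arm_command", "payload": {
  "steps": "-1 -0.02 0 0.13 0; -1 -0.01 0 0.1 0; -1 0 0 0 0; -1 0 0 0 0"
}}

```text
time_s: 30.82
ee_pos: [0.5953, -0.0477, 0.0567]
orientation: [[0.341, 0.0, -0.94], [0.94, -0.0, 0.341], [0.0, -1.0, -0.0]]
force: [-0.5, 0.9, -0.2]
grip_width: 0.003
```

```bash
python3 arc2.py | head -2; python3 track.py | grep -v g6 | head -5
```

```text
t 30.82 p [ 0.5953 -0.0477  0.0567] yaw 70.06 F [-0.5  0.9 -0.2] M [ 0.01 -0.1   0.08] g 0.003
r 0.08977715208878291 ang -104.98517751353361
t 30.82 p [ 0.5953 -0.0477  0.0567] yaw 70.06 F [-0.5  0.9 -0.2] M [ 0.01 -0.1   0.08] g 0.003
loaded now -2 0 0.9
near now -2 0 0.96
post now 0 0 1.0
right now 1 1 0.8
```

The wheel has jumped ahead into the next notch and the fingers are free. Lift away and check.

Call:
{"api": "arm_command", "payload": {
  "steps": "-1 0 -0.5 0 0; -1 0 -0.9 0 0; -1 0 -0.9 0 0; -1 0 -0.9 0 0; -1 0 -0.9 0 0"
}}

```text
time_s: 31.5
ee_pos: [0.5955, -0.0478, 0.1819]
orientation: [[0.341, 0.001, -0.94], [0.94, -0.0, 0.341], [0.0, -1.0, -0.001]]
force: [0.1, -1.3, -0.2]
grip_width: 0.001
```

Call:
{"api": "arm_command", "payload": {
  "steps": "-1 -0.9 -0.3 0 0; -1 -0.9 -0.3 0 0; -1 -0.9 -0.3 0 0; -1 -0.9 0 0 0; -1 -0.9 0 0 0"
}}

```text
time_s: 32.12
ee_pos: [0.5491, -0.1756, 0.2082]
orientation: [[0.341, 0.002, -0.94], [0.94, -0.001, 0.341], [-0.0, -1.0, -0.002]]
force: [0.4, -0.8, 1.0]
grip_width: 0.006
```

Call:
{"api": "arm_command", "payload": {
  "steps": "-1 -0.9 0 -0.6 0; -1 -0.9 0 -0.6 0; -1 -0.9 0 0 0; -1 0 0 0 0; -1 0 0 0 0"
}}

```text
time_s: 32.75
ee_pos: [0.5556, -0.2625, 0.2073]
orientation: [[0.341, 0.001, -0.94], [0.94, -0.0, 0.341], [0.0, -1.0, -0.001]]
force: [-0.6, 0.1, 0.4]
grip_width: 0.004
```

```bash
python3 track.py | grep -v g6; python3 - <<'E'
from h import *
c=snap("top"); s=snap("side")
cv2.imwrite("pics/end.png",np.hstack([cv2.resize(c["pixels"][145:265,195:345,::-1],(400,400*120//150)),cv2.resize(s["pixels"][190:310,200:350,::-1],(400,320))]))
a=cv2.imread("pics/top0.png"); b=c["pixels"][:,:,::-1]
for n,(x,y,w,h) in dict(oiler=(115,300,60,35),slug=(345,278,32,26),bush=(418,230,26,22),stud=(412,258,32,24),wrench=(335,115,48,70),driver=(470,245,45,85)).items():
    r=cv2.matchTemplate(b[y-12:y+h+12,x-12:x+w+12],a[y:y+h,x:x+w],cv2.TM_CCOEFF_NORMED); _,v,_,l=cv2.minMaxLoc(r); print(n,l[0]-12,l[1]-12,round(v,2))
E
```

```text
t 32.75 p [ 0.5556 -0.2625  0.2073] yaw 70.07 F [-0.6  0.1  0.4] M [ 0.04 -0.16  0.02] g 0.004
loaded now -2 0 0.9
near now -2 0 0.96
post now 0 0 1.0
right now -2 1 0.67
0 [385.1 396.4]
-5 [372.2 401.9]
-10 [358.5 406.8]
-20 [328.8 414.7]
oiler 0 0 0.97
slug -12 -12 0.29
bush -4 11 0.28
stud 0 0 0.29
wrench 0 0 0.9
driver 0 0 0.53
```

View pics/end.png

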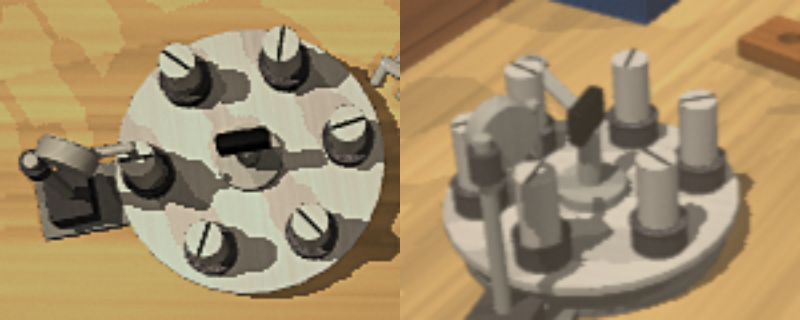

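```bash
python3 -c "
from station import arm; print(arm.job_done())"
```

```text
the job is handed in; nothing more can be done
None
```

The blank is fully home in the empty cup, and the wheel now rests one click clockwise with the loaded cup under the dial gauge. I handed the job in at about 33 s on the robot's clock. The hand-in gave no verdict.

- **Loading:** I turned the blank to the slot angle seen in the top camera (about −20°). The blade dropped in on the first descent: it stopped at the home height within 1 mm, with about 9 N at most. In the later side pictures its top is level with the others.
- **Turning the wheel (not as planned):** Pinching the knob failed twice. The bar slipped in the grip and the wheel gave only 1–2° under roughly 1 N·m, well above the 0.4 N·m stated; I never explained that. I pushed it round instead, with shut fingers on one of the other cups, using about 5 N.
- **Last checks:** The pictures show the knob turned about 60°, the loaded cup under the gauge and all six blanks upright. Image tracking puts the wheel within about 1° of the notch. The arm is clear with no contact force.
- **Bystanders:** The oiler and wrench show no movement. The arm hid the slug, bush and stud from the top camera, and the screwdriver match was too weak to count. Those four are unconfirmed, though I felt no contact near them.

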